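# Close the vial tray with its end plate

### The job

The loaded vial tray is missing the end plate at its open end. Two end plates with hand windows hang on hook stands: lift the wider one off its hooks, carry it to the tray and slide it upright, window at the top, down the slot at the tray's open end until it sits fully home, without letting it drop. Leave the narrower plate hanging and the vials, beaker, wash bottle and scoop where they are.

Things in the scene. Friction and masses are not known exactly. Their poses are not given: they have to be found in the camera images.
- wide_plate: white plastic end plate, 150 mm wide (own y), 130 tall (own z), 8 thick (own x), same front and back. A hand window 80 wide and 44 tall leaves a 24 mm tall grip bar along the top; the window's lower edge is 62 above the bottom edge. Origin: middle of the bottom edge; z up when upright. The one to fit; hangs on one of the two hook stands.
- wide_plate_top (a point): middle of the wide plate's top edge, 130 mm above its origin; axes as the plate's
- narrow_plate: white plastic end plate, 110 mm wide (own y), 130 tall (own z), 8 thick (own x), same front and back. A hand window 80 wide and 44 tall leaves a 24 mm tall grip bar along the top; the window's lower edge is 62 above the bottom edge. Origin: middle of the bottom edge; z up when upright. Hangs on the other stand; leave it there.
- stand_a: holds the wide plate. A steel hook stand, fixed: base 150 x 110 mm, a post and two level rods 7 thick, at own y -25 and +25, that leave the post at height 125 and run 112 along own -x (roughly towards the robot), their ends turned up. Origin: foot of the post, on the bench
- stand_b: holds the narrow plate; made like stand_a. Origin: foot of its post
- stand_a_hook (a point): place on stand_a's rods, 85 mm out from the post along own -x, height 128.5 (top of the rods), where the grip bar of the wide plate rests (10 mm more or less), the plate square to the rods; axes as the stand's. The turned-up ends, 27 mm further out, rise 12 above this height; raised more than about 36 mm the plate strikes the rods with its lower window edge
- stand_b_hook (a point): the same place on stand_b's rods, where the narrow plate hangs
- tray: fixed steel tray 240 mm long (own x) and 184 wide (own y) full of violet-capped vials (tops 62 mm above the bench), with 48 mm side walls; its far end (+x) already has a 150 mm wide end plate with hand window, top at 142; its -x end, roughly towards the robot, is open. Origin: centre of its underside, on the bench
- tray_slot (a point): middle of the slot's floor, 12 mm above the bench, 100 from the tray's origin along own -x; axes as the tray's. Two white channels, one each side, take the plate's side edges: 60 tall above this floor plus 12 of flared lead-in, 12 wide along x, 156 apart bottom to bottom along y, 12 deep. When home the plate's origin is at this point, its x along the tray's x either way round
- vial_a: loose glass vial with a violet cap, standing on the bench, 32 mm diameter, 62 tall; a bystander. Origin: centre of its underside
- vial_b: loose glass vial with a violet cap, standing on the bench, 32 mm diameter, 62 tall; a bystander. Origin: centre of its underside
- beaker: loose steel beaker, 84 mm across, 100 tall; a bystander behind the hook stands. Origin: centre of its underside
- wash_bottle: loose white bottle with blue cap, 64 mm diameter, 170 tall; a bystander behind the hook stands. Origin: centre of its underside
- scoop: loose steel scoop, lying: pan 90 x 70 x 23 mm towards +x and a rod handle 100 long towards -x; a bystander. Origin: under the junction of pan and handle
There are look-alikes about, which are no part of the job. Leave any brown or turquoise look-alike of the wide_plate alone.

How it is judged:
On the way:
1. the wide plate has been lifted off and is clear of its hooks in the air (horizontal distance between wide_plate and stand_a above 0.14 m and height (world z) of wide_plate above 0.03 m and contact force between wide_plate and stand_a below 0.1 N), for 0.1 s.
At the end, for the whole second after the job is handed in: Wide plate at rest in the slot, window up: bottom edge within 4 mm of the slot floor, centred within 4 mm along the tray and 6 mm across, upright and parallel within 0.06 rad. Narrow plate still hanging; it, vials, beaker, bottle and scoop within 30 mm of their starts (x of wide_plate in the frame of tray_slot between -0.004 and 0.004 m and y of wide_plate in the frame of tray_slot between -0.006 and 0.006 m and z of wide_plate in the frame of tray_slot between -0.004 and 0.004 m and angle between wide_plate's own z axis and vertical below 0.06 rad and angle between the x axis of wide_plate and the x axis of tray, either way round below 0.06 rad and linear speed of wide_plate below 0.02 m/s and distance of each of narrow_plate, vial_a, vial_b, beaker, wash_bottle, scoop from where it was at the start of the episode below 0.03 m and angle between narrow_plate's own z axis and vertical below 0.2 rad); the robot touches nothing.
It fails at once if the wide plate is dropped (falls faster than 0.6 m/s while the fingers do not hold it) (linear speed of wide_plate above 0.6 m/s and contact force between the fingers and wide_plate below 0.1 N).
It fails at once if the narrow plate is moved more than 50 mm or knocked off (distance of narrow_plate from where it was at the start of the episode above 0.05 m).
It fails at once if a vial is knocked over (angle between any of vial_a, vial_b's own z axis and vertical above 0.6 rad).
It also fails if it takes over 50 s, if anything falls off the work surface, if the arm or the gripper's body presses on something with over 40 N, if the wrist force passes 120 N, or if a joint passes its speed limit or range.

### The arm

A 7-joint arm with a two-finger parallel gripper is mounted at the origin on the work surface. World frame = base frame: x ahead of the robot, y to its left, z up, the work surface at z = 0. Lengths are in m, angles in rad, forces in N, time in s.
With the tool pointing down it reaches from about 0.35 to 0.9 m from the base axis. Payload 8.1 kg.
Tool frame: the origin (TCP) lies between the finger pads; the fingertips stand ctrl.nose_length ahead of it and the grasp point (between the pads) lies 2 mm behind it (ctrl.nose_length is the distance from the TCP to the fingertips, in m); z points along the fingers, y is the direction in which the jaws open and shut (so a half turn about z gives the same grasp; the last joint's range is limited). The gripper opens to 85 mm and grips with 20 to 120 N. Pads are 22 mm wide; open, the fingers measure 114 mm over their backs; the gripper's body (76 mm by 85 mm) begins 54 mm behind the grasp point. The pads swing forward as they close: fully open they stand 13 mm farther back than shut.
Start: joints at [-1.236, 0.434, 0.025, 1.573, -0.012, 1.134, -0.075], TCP at [0.265, 0.566, 0.248] pointing down, gripper open.
Joint ranges: [-2.62, 2.62], [-0.44, 2.09], [-1.27, 1.32], [0.08, 2.57], [-1.32, 4.46], [0.12, 2], [-2.74, 2.74]. Speed limits (rad/s): [2.22, 2.22, 3.01, 3.01, 3.14, 3.14, 3.14].

### API

Orientations are given as a unit quaternion [x, y, z, w].
In Python, from plant import ctrl gives the robot as it stands.
- The arm moves only by the shell command python3 -m jog 'ROWS' [FORCE]. ROWS is text: rows parted by semicolons, each of 7 numbers parted by spaces: the turn, a rotation vector about the tool's x, y, z as a fraction of full scale, then the shift along the tool's x, y, z as a fraction of full scale, then the opening, from 0 (shut) to 1 (fully open). In form: rx ry rz x y z claw; .... A call has 1 to 10 rows; each row shifts and turns the commanded pose from where the row before left it, along the tool's axes as they then stand; what a row does not reach is not made up. Full scale, the value 1, is 500 mm for a shift and 6 degrees for a turn. A row lasts 1/12 s, in which the tool goes at most 41.7 mm and 7.16 degrees, less where a joint would pass 70% of its speed; a pose out of reach is approached as far as the arm can. A call with a number of a shift or a turn outside -1 to 1 is refused whole. A call with a gripper value outside its range is refused whole. The fingers move at their own pace and stop on an object; FORCE is the grip in N (left out, the last holds). Time passes only in rows, so rows that do not move let the fingers close. It gives the time, the measured TCP pose, the force and the opening at its end, in the units of the state.
- ctrl.sense(): the state, without advancing time (a new reading comes with each control period).
- ctrl.capture(name): name is "side" or "top"; returns the picture (384x512x3 uint8, red, green, blue); there is no depth.
- ctrl.get_calibration(name): a dict with "fovy" (degrees; the focal length in pixels is half the picture's height over the tangent of half this angle, whatever the lens; pixels are square), "cx", "cy" (the principal point, pixels), "extrinsics" (4x4, takes a point from camera to world coordinates). Camera axes: x right, y down, z forward; pixel columns grow to the right and rows downward; lengths in m; the calibration is good to about 2 mm. A picture is of the moment at which its call begins. get_calibration takes no time and is no camera call.
- ctrl.hand_in(): hands the job in, once; it reports no verdict.
The state is a dict: "t": time; "joint_pos": joint angles; "qvel": joint speeds; "effort": joint torques, N m; "tool_pos": TCP position; "ee_rot": TCP orientation; "wrist_force": force on the tool from outside, world axes, zero at the start; "ft_torque": the same for the moment, N m; "opening": finger opening in m.
Only numpy, scipy, OpenCV 4.12 (cv2) and the standard library are available. Lean on these libraries where they do the work, as an engineer would, in place of code of your own. Each camera call takes 0.05 s, during which the arm holds its last target. There are 200 camera calls.

## Working session

There is one attempt and no reset: what is moved stays moved. The work goes in short steps, Python scripts to look and compute and a shell command to move; the robot and the scene stay as the last step left them, time stands still between calls to the robot, and variables do not carry over. Pictures are saved under pics/ and viewed, about 8 in all and at most 12, crops included, and the job is handed in when it is done.

```bash
mkdir -p pics; python3 - <<'E'
from plant import ctrl
import cv2,numpy as np
for n in("side","top"):
    im=ctrl.capture(n); cv2.imwrite(f"pics/{n}0.png",im[:,:,::-1]); c=ctrl.get_calibration(n); print(n,c["fovy"],c["cx"],c["cy"]);print(np.round(c["extrinsics"],4))
print(ctrl.nose_length,ctrl.sense())
E
```

```text
side 55.3965249937867 253.5089065603596 190.4666946623907
[[-0.9961 -0.0404  0.0788  0.4799]
 [-0.0865  0.6313 -0.7707  0.7596]
 [-0.0187 -0.7745 -0.6323  0.7689]
 [ 0.      0.      0.      1.    ]]
top 45.27240659209989 251.5129355848594 202.09677896336447
[[ 0.0126 -0.9977  0.066   0.4692]
 [-0.9998 -0.0115  0.0174 -0.0518]
 [-0.0166 -0.0662 -0.9977  1.4466]
 [ 0.      0.      0.      1.    ]]
0.017 {'t': 0.1, 'joint_pos': array([-1.23560826,  0.43513766,  0.02494437,  1.574004  , -0.01160339,
        1.13397379, -0.07509981]), 'qvel': array([ 5.83620078e-04, -3.30786010e-04, -1.12661665e-03, -1.56645537e-03,
        2.90116173e-04,  8.46393374e-05,  6.19610692e-04]), 'effort': array([ 3.94961215e-03, -6.71749663e+01,  1.02859866e+00, -3.16895986e+01,
        1.57527655e-02,  7.27338862e-03, -5.11000599e-05]), 'tool_pos': array([0.26481136, 0.56566316, 0.24761461]), 'ee_rot': array([ 2.17171664e-01,  9.76133184e-01, -6.82373540e-04, -9.52775415e-05]), 'wrist_force': array([ 0.1137357 , -0.46951942,  0.06996972]), 'ft_torque': array([-0.02789826,  0.04738385,  0.05250052]), 'opening': 0.08525935050533816}
```

View pics/side0.png

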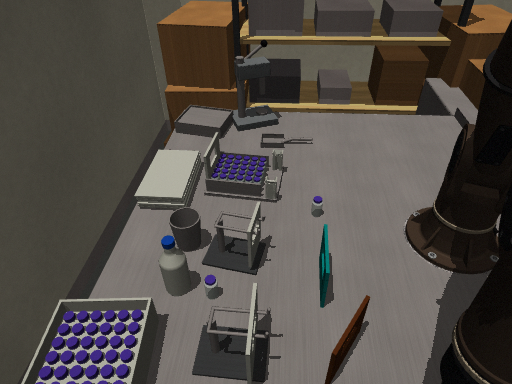

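View pics/top0.png

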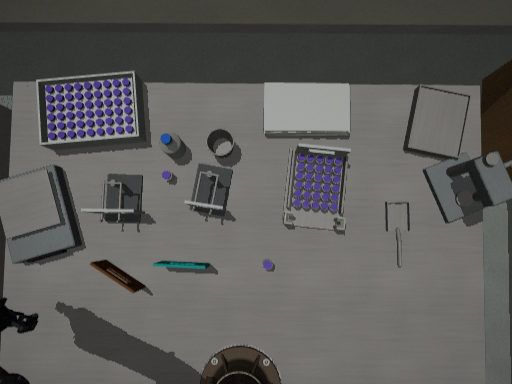

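Wide-plate candidates in the top view:
- White plate at (82–133, 211), about 51 px, which is about 150 mm.
- White plate at (185–222, 205), about 38 px, which is about 110 mm.
- Brown plate at (118, 275) and turquoise plate at (182, 265), both look-alikes to leave alone.

The left white plate fits. I'll confirm it in an enlarged crop.

```bash
python3 - <<'E'
import cv2,numpy as np
t=cv2.imread("pics/top0.png"); g=lambda a,b,c,d,w,h:cv2.resize(t[c:d,a:b],(w,h),interpolation=cv2.INTER_CUBIC)
A=g(75,235,165,225,800,300)  # 5x
B=g(75,155,170,230,400,300)
C=g(275,355,140,240,240,300)
C=g(275,355,190,240,400,250)
o=np.zeros((600,800,3),np.uint8);o[:300]=np.clip(A*1.5,0,255);o[300:550,:400]=np.clip(C*1.5,0,255)
D=g(275,355,140,190,400,250);o[300:550,400:]=np.clip(D*1.5,0,255)
cv2.imwrite("pics/crop1.png",o)
E
```

```text
(no output)
```

View pics/crop1.png

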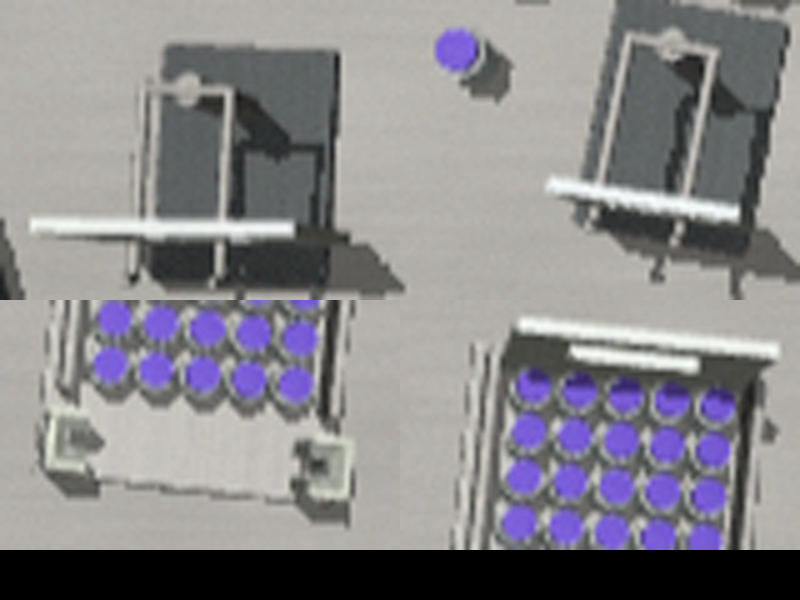

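The left white plate at (81–134, 210.5) is 53 px wide, so it is the wide one. The tray's channels are near (289, 218) and (340, 223), and its far plate's top runs from (298.6, 145.4) to (350.6, 150.4). Now I'll measure these by mask.

```bash
cat > h.py <<'E'
import cv2,numpy as np
from plant import ctrl
def ray(n,uv):
    c=ctrl.get_calibration(n);f=192/np.tan(np.radians(c["fovy"]/2));E=np.array(c["extrinsics"])
    d=E[:3,:3]@np.array([(uv[0]-c["cx"])/f,(uv[1]-c["cy"])/f,1]);return E[:3,3],d
def onz(n,uv,z):
    o,d=ray(n,uv);return o+d*(z-o[2])/d[2]
def proj(n,p):
    c=ctrl.get_calibration(n);f=192/np.tan(np.radians(c["fovy"]/2));E=np.array(c["extrinsics"])
    q=E[:3,:3].T@(np.array(p)-E[:3,3]);return np.array([c["cx"]+f*q[0]/q[2],c["cy"]+f*q[1]/q[2]])
def bright(im,box,lo=190,up=4):
    a,b,c,d=box;g=cv2.cvtColor(im[c:d,a:b],cv2.COLOR_BGR2GRAY);g=cv2.resize(g,None,fx=up,fy=up,interpolation=cv2.INTER_CUBIC)
    m=(g>lo).astype(np.uint8);cs,_=cv2.findContours(m,cv2.RETR_EXTERNAL,cv2.CHAIN_APPROX_NONE)
    out=[]
    for k in sorted(cs,key=cv2.contourArea)[::-1][:4]:
        r=cv2.minAreaRect(k);P=(cv2.boxPoints(r)+.5)/up-.5+[a,c];out.append((cv2.contourArea(k)/up**2,P))
    return out
E
python3 - <<'E'
from h import *
t=cv2.imread("pics/top0.png");np.set_printoptions(precision=4,suppress=True)
print(ctrl.get_calibration("top")["extrinsics"][:3,3])
for nm,box,z in(("wide",(75,140,200,222),.1525),("narrow",(180,230,195,215),.1525),("far",(290,358,140,158),.142)):
    for th in(160,190):
        for a,P in bright(t,box,th)[:2]: 
            W=np.array([onz("top",p,z)[:2] for p in P]);e=W[1]-W[0] if np.linalg.norm(W[1]-W[0])>np.linalg.norm(W[2]-W[1]) else W[2]-W[1]
            print(nm,th,round(a,1),"c",W.mean(0),"len",np.linalg.norm(W[1]-W[0]),np.linalg.norm(W[2]-W[1]),"ang",np.degrees(np.arctan2(e[1],e[0])))
h=cv2.cvtColor(t,cv2.COLOR_BGR2HSV);m=cv2.inRange(h,(115,90,60),(140,255,255))[148:215,285:350]
n,l,s,c=cv2.connectedComponentsWithStats(m)
k=s[:,4]>8;C=c[k][1:]+[285,148];W=np.array([onz("top",p,.062)[:2] for p in C]);print(len(W))
(ce,sz,an)=cv2.minAreaRect(W.astype(np.float32)*1000);print("vials",ce,sz,an)
print("blocks")
for uv in((47,408),(93,412),(47,470),(93,470),(308,435),(353,438),(303,497),(348,500),(70,438),(327,466)):
    print(uv,onz("top",(275+uv[0]/5-.4,190+(uv[1]-300)/5-.4),.084)[:2])
g=cv2.cvtColor(t,cv2.COLOR_BGR2GRAY);print(g[205:216,84:134:7]);print(g[208:234,282:296]);print(g[212:238,333:347])
E
```

```text
[ 0.4692 -0.0518  1.4466]
wide 160 7.2 c [0.5286 0.4167] len 0.049821971378195586 0.0021249409052852167 ang -89.32760164897465
wide 160 5.8 c [0.5277 0.3373] len 0.0026914340862400805 0.05755494487129365 ang -90.44516658167312
narrow 160 27.6 c [0.5466 0.1067] len 0.00473743086463879 0.10597615568539448 ang -98.69996330997539
far 160 30.4 c [ 0.7157 -0.2348] len 0.00345740602799857 0.14530721979462197 ang -95.5171898984776
far 160 10.8 c [ 0.7032 -0.2262] len 0.0033972597794996 0.06802724240875725 ang -95.53512038912763
30
vials (625.4894409179688, -225.52227783203125) (112.25347137451172, 139.74395751953125) 84.6380615234375
blocks
(47, 408) [ 0.5334 -0.1246]
(93, 412) [ 0.5313 -0.1518]
(47, 470) [ 0.4967 -0.1248]
(93, 470) [ 0.4971 -0.152 ]
(308, 435) [ 0.5193 -0.2786]
(353, 438) [ 0.5178 -0.305 ]
(303, 497) [ 0.4827 -0.2756]
(348, 500) [ 0.4812 -0.3021]
(70, 438) [ 0.5158 -0.1383]
(327, 466) [ 0.5011 -0.2897]
[[115 116 114 115  63 128  65  67]
 [117 114 113 116  64 127  65  68]
 [118 114 117 116  65 127  66  68]
 [136 130 131 130  87 135  76  79]
 [160 154 153 153 135 152 125 109]
[... 2581 characters left out ...]
6  54  75 103 102 112 111 104 109 117 143  63 115]
 [ 58  56  53  83 123 117 116 119 112 110 124 138  65 117]
 [ 95  61  58  88 132 132 133 139 135 128 139 130  62 118]
 [108  60  65  63  94 114 109 126 119 126 124 111  90 117]
 [ 89  59  63  64  65  78  67  68  55  78  75  77 116 117]
 [120  91  65  64  64  62  56  54  63  64  63  62 119 118]
 [120 118  92  65  62  65  64  64  63  63  63  63 117 117]
 [116 116 120  90  62  64  64  63  62  64  65  62 115 117]
 [117 115 115 117  90  89  88  88  88  88  89  66 117 116]
 [117 117 116 116 115 115 117 117 117 115 117  89 116 116]
 [117 118 119 118 118 117 118 116 116 117 117 117 117 118]
 [118 118 118 117 117 117 117 117 118 118 118 118 118 118]]
```

```bash
python3 - <<'E'
from h import *
np.set_printoptions(precision=4,suppress=True)
print("plate",onz("top",(107.5,209.7),.1525),"ends",onz("top",(81,209.5),.1525),onz("top",(134,210),.1525))
print("slot",onz("top",(314.4,219.9),.084), "L,R",onz("top",(283.8,216.9),.084),onz("top",(344.9,222.9),.084))
# side view cross-check of wide plate: bright contour
s=cv2.imread("pics/side0.png");g=cv2.cvtColor(s,cv2.COLOR_BGR2GRAY)
for y in(.35+.075,.35-.075):print("side pred top end",proj("side",(.525,y,.1525)))
for a,P in bright(s,(235,275,275,384),150)[:1]:print(P)
E
```

```text
plate [0.5285 0.3779 0.1525] ends [0.5282 0.4533 0.1525] [0.5286 0.3026 0.1525]
slot [ 0.5087 -0.2144  0.084 ] L,R [ 0.5165 -0.1241  0.084 ] [ 0.501  -0.3041  0.084 ]
side pred top end [251.0035 338.9295]
side pred top end [257.5732 271.3812]
[[244.8959 353.7511]
 [252.1066 282.245 ]
 [256.424  282.6804]
 [249.2133 354.1864]]
```

```bash
python3 -m jog '0 0 1 0 0 0 1;0 0 1 0 0 0 1;0 0 1 0 0 0 1;0 0 1 0 0 0 1;0 0 1 0 0 0 1;0 0 1 0 0 0 1;0 0 1 0 0 0 1;0 0 1 0 0 0 1;0 0 1 0 0 0 1;0 0 1 0 0 0 1' 60; python3 -m jog '0 0 0.815 0 0 0 1;0 0 0 0 0 0 1'
```

```text
t: 0.93
tool_pos: [0.2648, 0.5658, 0.2479]
ee_rot: [0.678, 0.735, -0.0, 0.0]
wrist_force: [0.6, -0.2, -0.9]
opening: 0.0854
t: 1.1
tool_pos: [0.2647, 0.5659, 0.2478]
ee_rot: [0.708, 0.706, -0.0, 0.0]
wrist_force: [0.3, 0.2, -0.1]
opening: 0.0854
```

```bash
python3 -m jog '0 0 0 -0.0376 0.0527 0 1;0 0 0 -0.0376 0.0527 0 1;0 0 0 -0.0376 0.0527 0 1;0 0 0 -0.0376 0.0527 0 1;0 0 0 -0.0376 0.0527 0 1;0 0 0 -0.0376 0.0527 0 1;0 0 0 -0.0376 0.0527 0 1;0 0 0 -0.0376 0.0527 0 1;0 0 0 -0.0376 0.0527 0 1;0 0 0 -0.0376 0.0527 0 1'; python3 -m jog '0 0 0 0 0 0 1;0 0 0 0 0 0 1'
```

```text
t: 1.93
tool_pos: [0.5296, 0.377, 0.2481]
ee_rot: [0.706, 0.708, -0.0, -0.0]
wrist_force: [0.4, 0.0, -0.4]
opening: 0.0856
t: 2.1
tool_pos: [0.5304, 0.3757, 0.248]
ee_rot: [0.708, 0.707, -0.0, 0.001]
wrist_force: [-0.1, 1.2, -0.1]
opening: 0.0852
```

```bash
python3 - <<'E'
from h import *
a=ctrl.capture("side");b=ctrl.capture("top")
cv2.imwrite("pics/p5.png",np.hstack([cv2.resize(a[170:384,170:330],(400,535)),cv2.resize(b[150:257,70:150],(400,535))])[:,:,::-1])
E
```

```text
(no output)
```

View pics/p5.png

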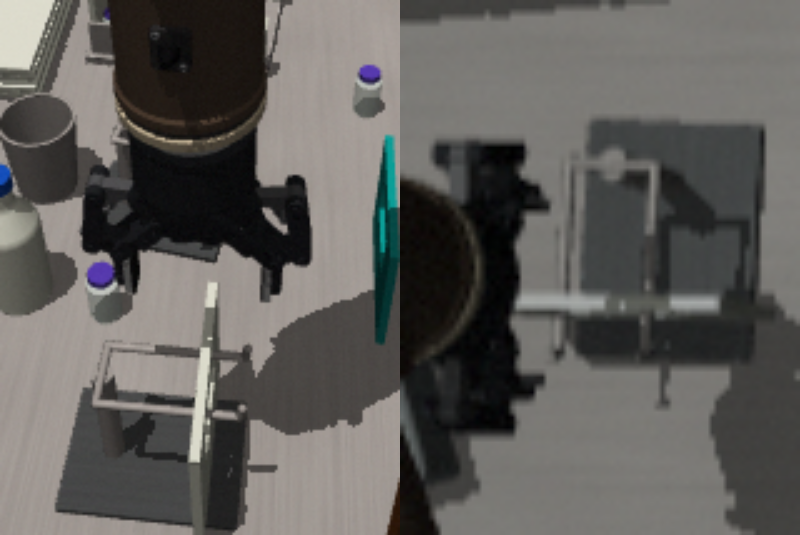

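The open jaws straddle the bar in both views. The side view shows the plate between fingers at crop (130–268), and the top view shows the jaws centred on the plate's column. I'll descend and grip.

```bash
python3 -m jog '0 0 0 0 -0.004 0.05 1;0 0 0 0 0 0.06 1;0 0 0 0 0 0.05 1;0 0 0 0 0 0.035 1;0 0 0 0 0 0.02 1;0 0 0 0 0 0 1;0 0 0 0 0 0 1'
```

```text
t: 2.78
tool_pos: [0.526, 0.379, 0.1411]
ee_rot: [0.706, 0.708, -0.0, -0.0]
wrist_force: [-0.0, -1.1, -0.2]
opening: 0.0855
```

```bash
python3 -m jog '0 0 0 0 0 0 0.4;0 0 0 0 0 0 0.3;0 0 0 0 0 0 0.2;0 0 0 0 0 0 0.1;0 0 0 0 0 0 0;0 0 0 0 0 0 0;0 0 0 0 0 0 0;0 0 0 0 0 0 0' 60
```

```text
t: 3.45
tool_pos: [0.527, 0.3783, 0.1412]
ee_rot: [0.707, 0.707, 0.001, 0.0]
wrist_force: [0.9, -0.3, 3.2]
opening: 0.0067
```

```bash
python3 -m jog '0 0 0 0 0 -0.012 0;0 0 0 0 0 -0.012 0;0 0 0 0 0 -0.012 0;0 0 0 0 0 -0.012 0;0 0 0 0 0 0 0;0 0 0 0 0 0 0;0 0 0 0 0 0 0' 80; python3 - <<'E'
from h import *
a=ctrl.capture("side")
cv2.imwrite("pics/p6.png",cv2.resize(a[210:384,170:330],(560,600))[:,:,::-1])
E
```

```text
t: 4.03
tool_pos: [0.5264, 0.3781, 0.1648]
ee_rot: [0.707, 0.707, -0.0, -0.0]
wrist_force: [0.3, 0.1, -1.0]
opening: 0.0063
```

View pics/p6.png

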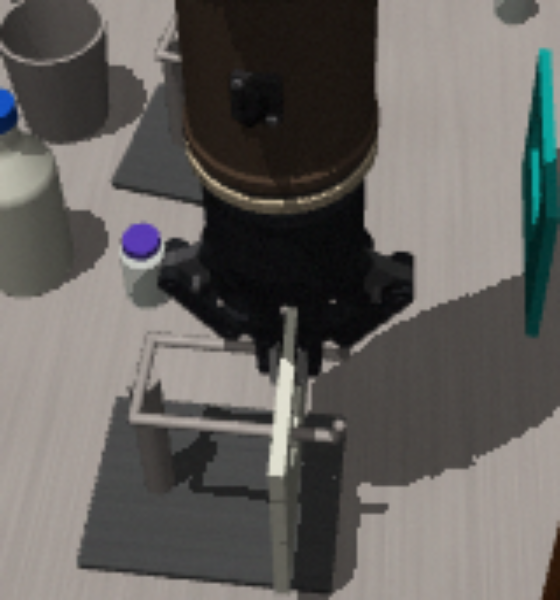

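The plate is gripped and has risen off the rods: the rods now run through the window below the bar. I'll pull it out, then raise it.

```bash
python3 -m jog '0 0 0 0 -0.02 0 0;0 0 0 0 -0.035 0 0;0 0 0 0 -0.04 0 0;0 0 0 0 -0.04 0 0;0 0 0 0 -0.03 0 0;0 0 0 0 -0.015 0 0;0 0 0 0 0 -0.03 0;0 0 0 0 0 -0.05 0;0 0 0 0 0 -0.06 0;0 0 0 0 0 -0.06 0'; python3 -m jog '0 0 0 0 0 -0.06 0;0 0 0 0 0 -0.04 0;0 0 0 0 0 0 0;0 0 0 0 0 0 0'
```

```text
t: 4.92
tool_pos: [0.4362, 0.3776, 0.2655]
ee_rot: [0.707, 0.707, -0.001, 0.0]
wrist_force: [0.7, 0.9, -1.2]
opening: 0.0064
t: 5.25
tool_pos: [0.4369, 0.3783, 0.3157]
ee_rot: [0.707, 0.707, 0.001, -0.0]
wrist_force: [-0.6, 0.2, -2.1]
opening: 0.0066
```

```bash
python3 -m jog '0 0 0 -0.03 0 0 0;0 0 0 -0.06 0 0 0;0 0 0 -0.075 0 0 0;0 0 0 -0.075 0 0 0;0 0 0 -0.075 0 0 0;0 0 0 -0.075 0 0 0;0 0 0 -0.075 0 0 0;0 0 0 -0.075 0 0 0;0 0 0 -0.075 0 0 0;0 0 0 -0.075 0 0 0'; python3 -m jog '0 0 0 -0.075 0.01 0 0;0 0 0 -0.075 0.02 0 0;0 0 0 -0.075 0.03 0 0;0 0 0 -0.075 0.03 0 0;0 0 0 -0.06 0.03 0 0;0 0 0 -0.03 0.02 0 0;0 0 0.45 -0.01 0 0 0;0 0 0.42 0 0 0 0;0 0 0 0 0 0 0;0 0 0 0 0 0 0'
```

```text
t: 6.08
tool_pos: [0.4351, 0.0307, 0.3134]
ee_rot: [0.707, 0.707, -0.001, -0.001]
wrist_force: [1.3, -0.9, -1.6]
opening: 0.0064
t: 6.92
tool_pos: [0.5057, -0.1669, 0.3136]
ee_rot: [0.738, 0.675, -0.001, -0.001]
wrist_force: [0.2, 0.1, -0.6]
opening: 0.0066
```

```bash
python3 -m jog '0 0 0 -0.047 0.007 0 0;0 0 0 -0.047 0.007 0.03 0;0 0 0 0 0 0.05 0;0 0 0 0 0 0.05 0;0 0 0 0 0 0.04 0;0 0 0 0 0 0.02 0;0 0 0 0 0 0 0;0 0 0 0 0 0 0'; python3 - <<'E'
from h import *
a=ctrl.capture("side");b=ctrl.capture("top")
cv2.imwrite("pics/a7.png",a[:,:,::-1]);cv2.imwrite("pics/b7.png",b[:,:,::-1])
cv2.imwrite("pics/p7.png",np.hstack([cv2.resize(a[110:220,190:300],(400,400),interpolation=2),cv2.resize(b[170:270,260:360],(400,400),interpolation=2)])[:,:,::-1])
E
```

```text
t: 7.58
tool_pos: [0.5094, -0.2141, 0.22]
ee_rot: [0.738, 0.675, -0.0, -0.0]
wrist_force: [0.4, -1.2, -0.3]
opening: 0.0066
```

View pics/p7.png

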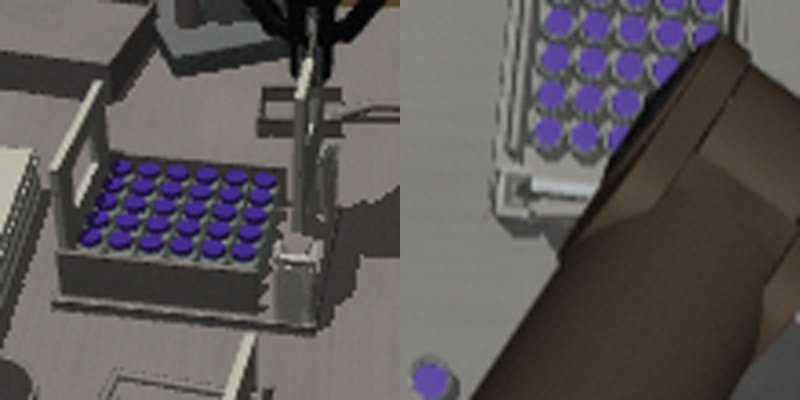

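```bash
python3 - <<'E'
from h import *
np.set_printoptions(precision=1,suppress=True)
ey=np.array([.0924,.9957,0]);ex=np.array([.9957,-.0924,0]);c=np.array([.5090,-.2142,0]) # tool-based plate
s=np.array([.5087,-.2144,0])
for nm,z in(("top",.2333),("bot",.1013)):
    for k in(-.004,.004):
        p=c+.075*ey+k*ex+[0,0,z];print(nm,k,"side",proj("side",p),"top",proj("top",p))
for k in(-.012,-.006,.006,.012):
    p=s+.078*ey+k*ex+[0,0,.084];print("slot",k,"side",proj("side",p),"top",proj("top",p), "outer",proj("side",p+.012*ey))
a=cv2.cvtColor(cv2.imread("pics/a7.png"),6)
np.set_printoptions(linewidth=150)
for r in(135,145,155,165,170,174,176,178,180,182,184):print(r,a[r,262:284])
print(list(range(262,284)))
b=cv2.cvtColor(cv2.imread("pics/b7.png"),6);print(b[208:226,282:302])
E
```

```text
top -0.004 side [273.3 136. ] top [292.5 216.8]
top 0.004 side [270.5 135.8] top [292.8 213.7]
bot -0.004 side [272.6 173.6] top [289.3 218.3]
bot 0.004 side [270.  173.3] top [289.5 215.6]
slot -0.012 side [275.1 178.9] top [287.7 221.2] outer [274.5 181.2]
slot -0.006 side [273.1 178.7] top [287.9 219.2] outer [272.6 181. ]
slot 0.006 side [269.3 178.3] top [288.3 215.1] outer [268.7 180.7]
slot 0.012 side [267.3 178.1] top [288.5 213.1] outer [266.8 180.5]
135 [ 41  47  50  49  51  50  51  51  49 149 182 181  83  54  61  58  52  50  50  50  49  51]
145 [ 50  50  50  50  50  49  49  51  57  76  78  54  49 181  53  50  52  50  51  49  47  50]
155 [105 123 123 121 122 122 125 123 100  78  77  59  49  46  48  69  59  63  58  66  77 123]
165 [ 44  22  41  58  52  48  47  77  82  76  76  49  56  58  60  59  76  57  60  56 104 124]
170 [ 24  62  63  59  56  61  62 125  88  75  78  51  56  56  59  57 126  89  58  56  50  50]
174 [ 66  59  57  56  57  56 125 125 126 126 127  61  58  60  57  55  56  56  57  70  50  57]
176 [ 84  60  57  62 155 123 128 128 126 129 127 126 126 125 117 128 127
[... 1303 characters left out ...]
46 150 150 151 157 166 168 169 179]
 [ 88  82 143 163  99  97 104  71  63  62  57  59  77  75  73  97 121 123 120 142]
 [ 96  75 149 153  99  98 118 105  88  75  70  67  68 103 104  89  88  90  75  77]
 [118  65 150 153 102 106 126 128 116  77 100 110 113 146 142 130 129 130 119 119]
 [120  76 145 145 121 118 118 118 112  86 122 143 147 145 143 142 142 141 144 144]
 [106  81 145 140 148 141 140 140 135 136 115 122 146 144 143 143 142 142 142 143]
 [125  83 121 125 135 140 140 141 147 154  94  80 126 123 122 121 121 122 123 122]
 [129 115  77  72  70  84  87  91 104 118  87  82  86  80  79  78  80  81  79  79]
 [129 129  96  59  65  62  64  70  71  67  86  76  75  73  71  75  74  76  77  87]]
```

In the top view the plate's end is at (292.7, 215.8), and its predicted position is (292.6, 215.3). The side view also agrees to about 0.5 px, so the plate is over the slot to within 1–2 mm. I'll descend gently and watch the force.

```bash
python3 -m jog '0 0 0 0 -0.001 0.02 0;0 0 0 0 0 0.02 0;0 0 0 0 0 0.016 0;0 0 0 0 0 0.01 0;0 0 0 0 0 0 0'; python3 -m jog '0 0 0 0 0 0.01 0;0 0 0 0 0 0.01 0;0 0 0 0 0 0.005 0;0 0 0 0 0 0 0'
```

```text
t: 8.1
tool_pos: [0.5083, -0.2138, 0.1853]
ee_rot: [0.738, 0.674, -0.001, -0.001]
wrist_force: [-0.7, 0.9, -1.1]
opening: 0.007
t: 8.43
tool_pos: [0.5087, -0.2141, 0.1737]
ee_rot: [0.738, 0.674, -0.0, -0.0]
wrist_force: [0.1, -0.5, -1.2]
opening: 0.0064
```

```bash
python3 -m jog '0 0 0 0 0 0.012 0;0 0 0 0 0 0.015 0;0 0 0 0 0 0.015 0;0 0 0 0 0 0.015 0;0 0 0 0 0 0.015 0;0 0 0 0 0 0.006 0;0 0 0 0 0 0 0'; python3 -m jog '0 0 0 0 0 0.003 0;0 0 0 0 0 0.003 0;0 0 0 0 0 0 0'
```

```text
t: 9.02
tool_pos: [0.5084, -0.2141, 0.1343]
ee_rot: [0.738, 0.674, -0.0, -0.001]
wrist_force: [-1.0, -0.8, -1.6]
opening: 0.0066
t: 9.27
tool_pos: [0.5091, -0.2143, 0.1323]
ee_rot: [0.738, 0.674, 0.0, 0.0]
wrist_force: [0.5, 0.5, -0.1]
opening: 0.0065
```

```bash
python3 -m jog '0 0 0 0 0 0.002 0;0 0 0 0 0 0.002 0;0 0 0 0 0 0 0'; python3 -m jog '0 0 0 0 0 0.002 0;0 0 0 0 0 0.002 0;0 0 0 0 0 0 0'
```

```text
t: 9.52
tool_pos: [0.5094, -0.2143, 0.1309]
ee_rot: [0.738, 0.674, 0.0, 0.0]
wrist_force: [-0.9, 1.8, 3.9]
opening: 0.0069
t: 9.77
tool_pos: [0.5103, -0.2145, 0.1308]
ee_rot: [0.738, 0.674, 0.002, 0.001]
wrist_force: [-5.5, 5.2, 27.6]
opening: 0.0066
```

The upward force rose at TCP z = 0.1308, which puts the bottom edge at about 12 mm, on the slot floor. I'll ease off, open and withdraw.

```bash
python3 -m jog '0 0 0 0 0 -0.003 0;0 0 0 0 0 0 0.1;0 0 0 0 0 0 0.2;0 0 0 0 0 0 0.4;0 0 0 0 0 0 0.7;0 0 0 0 0 0 0.8;0 0 0 0 0 0 0.8;0 0 0 0 0 0 0.8' 20; python3 -m jog '0 0 0 0 0 -0.02 0.8;0 0 0 0 0 -0.05 0.8;0 0 0 0 0 -0.06 0.8;0 0 0 0 0 -0.07 0.8;0 0 0 0 0 -0.07 0.8;0 0 0 0 -0.07 -0.02 0.8;0 0 0 0 -0.07 0 0.8;0 0 0 0 -0.07 0 0.8;0 0 0 0 -0.05 0 0.8;0 0 0 0 0 0 0.8'; python3 - <<'E'
from h import *
a=ctrl.capture("side");b=ctrl.capture("top")
cv2.imwrite("pics/a8.png",a[:,:,::-1]);cv2.imwrite("pics/b8.png",b[:,:,::-1])
cv2.imwrite("pics/p8.png",np.hstack([cv2.resize(a[110:220,190:300],(400,400),interpolation=2),cv2.resize(b[140:240,260:360],(400,400),interpolation=2)])[:,:,::-1])
E
```

```text
t: 10.43
tool_pos: [0.5089, -0.2142, 0.1297]
ee_rot: [0.738, 0.674, -0.0, -0.0]
wrist_force: [-0.4, 0.2, 0.2]
opening: 0.0683
t: 11.27
tool_pos: [0.3744, -0.2028, 0.275]
ee_rot: [0.74, 0.673, 0.001, -0.002]
wrist_force: [0.4, -0.9, -0.3]
opening: 0.0685
```

View pics/p8.png

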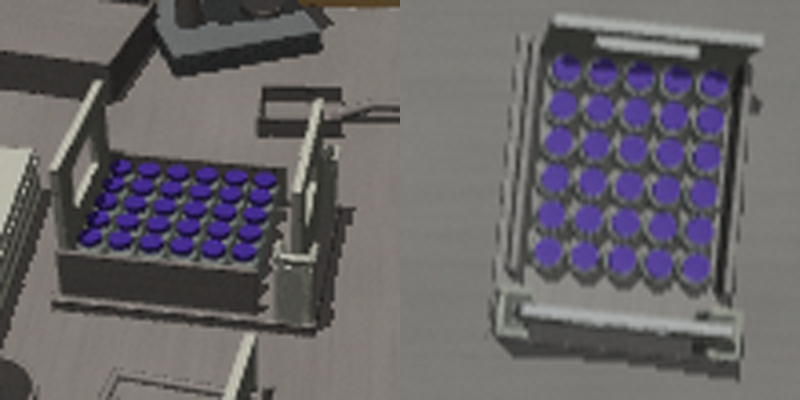

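The plate sits in both channels, window up, level with the far plate. One numeric check of its top corners and the bystanders comes before hand-in.

```bash
python3 - <<'E'
from h import *
np.set_printoptions(precision=4,suppress=True)
b=cv2.imread("pics/b8.png");a=cv2.imread("pics/a8.png");s=np.array([.5087,-.2144])
for th in(125,135,145):
  for ar,P in bright(b,(289,345,213,226),th)[:1]:
    W=np.array([onz("top",p,.142)[:2] for p in P]);print(th,"c",W.mean(0),"d",W.mean(0)-s,np.linalg.norm(W[1]-W[0]),np.linalg.norm(W[2]-W[1]))
ey=np.array([.0924,.9957,0])
for z in(.142,.152):print("pred side near top corner",z,proj("side",np.array([.5087,-.2144,z])+.075*ey),proj("side",np.array([.5087,-.2144,z])-.075*ey))
for q in bright(a,(262,285,130,182),140)[:2]:print(q)
for n,n0 in(("side0","a8"),("top0","b8")):
    d=cv2.absdiff(cv2.imread(f"pics/{n}.png"),cv2.imread(f"pics/{n0}.png")).max(2)
    for nm,p in dict(narrow=(.5466,.1067,.14),vial_side=None or (.0,.0,.0)).items():
        pass
    B=dict(side0=dict(vialA=(310,192,326,218),vialB=(203,272,220,300),beaker=(170,207,202,250),bottle=(160,235,190,293),scoop=(258,132,314,148),narrow=(235,203,264,250)),
     top0=dict(vialA=(262,259,275,272),vialB=(160,169,174,182),beaker=(206,129,234,158),bottle=(160,132,184,156),scoop=(384,200,412,268),narrow=(183,198,225,212)))[n]
    for k,(x0,y0,x1,y1) in B.items():print(n,k,"changed frac",round(float((d[y0:y1,x0:x1]>40).mean()),3))
E
```

```text
125 c [ 0.5183 -0.2158] d [ 0.0096 -0.0014] 0.03355841803614154 0.1577794298105041
135 c [ 0.5174 -0.2173] d [ 0.0087 -0.0029] 0.031194437897696325 0.15472633561653346
145 c [ 0.5086 -0.2133] d [-0.0001  0.0011] 0.0099912979944284 0.14814219507107274
pred side near top corner 0.142 [271.5705 162.455 ] [277.968  136.6856]
pred side near top corner 0.152 [271.6129 159.6836] [278.0401 134.0418]
(57.0, array([[269.0662, 161.8603],
       [275.4632, 136.2721],
       [278.5809, 137.0515],
       [272.1838, 162.6397]]))
(17.9375, array([[264.7512, 180.8626],
       [265.2611, 175.7636],
       [276.6473, 176.9022],
       [276.1374, 182.0012]]))
side0 vialA changed frac 0.0
side0 vialB changed frac 0.0
side0 beaker changed frac 0.0
side0 bottle changed frac 0.0
side0 scoop changed frac 0.031
side0 narrow changed frac 0.0
top0 vialA changed frac 0.0
top0 vialB changed frac 0.0
top0 beaker changed frac 0.0
top0 bottle changed frac 0.0
top0 scoop changed frac 0.0
top0 narrow changed frac 0.0
```

Plate top corners match the z = 0.142 prediction within a pixel, and the bystanders are unchanged.

```bash
python3 -c "
from plant import ctrl
print(ctrl.sense()['wrist_force']);print(ctrl.hand_in())"
```

```text
[-0.03506172  0.38393271  0.21008996]
the job is handed in; nothing more can be done
None
```

The wide plate is in the tray's slot, upright with its window at the top, and the job is handed in. I gripped it by the bar, lifted it about 24 mm, drew it off the hooks, carried it over and lowered it until it touched the slot floor. The clock stood at about 11.4 s when I handed in.

**Seating:** The upward force rose to about 28 N at TCP z = 0.131, which puts the bottom edge at about 12 mm, the slot floor height. I eased off before opening the gripper.

**Position:** After release, the plate's top centre measured within about 1 mm of my slot estimate. Its top corners in the side view matched the height for a fully seated plate within about 1 px. Two looser brightness thresholds gave about 9 mm in x, because the mask also took in the tray floor and channels (a 31–34 mm deep blob), so I discarded those readings.

**Bystanders:** The narrow plate, both vials, the beaker and the bottle showed no change between the first and last images. The scoop was unchanged in the top view. In the side view its box had 3% changed pixels; I put that down to the fitted plate's corner overlapping the box but did not check it. The gripper was clear of everything at hand-in.

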